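Open the sterilised instrument canister

ROBOT

A 6-joint arm with a two-finger parallel gripper is mounted at the origin on the work surface. World frame = base frame: x ahead of the robot, y to its left, z up, the work surface at z = 0. Lengths are in mm, angles in rad, forces in N, time in s.
With the tool pointing down it reaches from about 275 to 750 mm from the base axis. Payload 10.2 kg.
Tool frame: the origin (TCP) lies between the finger pads; the fingertips stand 22 mm ahead of it and the grasp point (between the pads) lies 3 mm ahead of it (arm.tcp_to_tips is the distance from the TCP to the fingertips, in mm); z points along the fingers, y is the line along which they close (so a half turn about z gives the same grasp; the last joint's range is limited). The gripper opens to 85 mm and grips with 20 to 120 N. Pads are 22 mm wide; open, the fingers measure 114 mm over their backs; the gripper's body (76 mm by 85 mm) begins 54 mm behind the grasp point. The pads swing forward as they close: fully open they stand 13 mm farther back than shut.
Start: joints at [0.993, 0.313, 1.498, -0, 1.331, -0.223], TCP at [182.399, 492.302, 253.294] pointing down, gripper open.
Joint ranges: [-2.94, 2.94], [-0.97, 2.17], [0.19, 2.56], [-1.23, 4.37], [0.02, 3.11], [-2.88, 2.88]. Speed limits (rad/s): [2.39, 2.39, 3.01, 3.14, 3.14, 3.14].

INTERFACE

Orientations are given as a unit quaternion [x, y, z, w].
In Python, from workcell import arm gives the robot as it stands.
- The arm moves only by the tool arm_command, never from a script. Its argument "motion" is a list that holds one entry, the list of rows, each a list of 5 numbers: the shift along the tool's x, y, z in cm, then the turn about the tool's z in degrees, then the finger opening in cm, from 0 to 8.54. A call has 1 to 5 rows; each row is the pose to reach, as a shift and turn from the pose commanded when the call began, along the tool's axes at that moment; what a row does not reach only later rows make up. A row lasts 1/12 s, in which the tool goes at most 41.7 mm and 7.16 degrees, less where a joint would pass 70% of its speed; a pose out of reach is approached as far as the arm can. A call with a gripper value outside its range is refused whole. The fingers move at their own pace and stop on an object; "grip_force" is the grip in N (left out, the last holds). Time passes only in rows, so rows that repeat a pose let the fingers close. It gives the time, the measured TCP pose, the force, the opening and the grip force at its end, in the units of the state.
- arm.observe(): the state, without advancing time (a new reading comes with each control period).
- arm.get_image(name): name is "side" or "top"; returns a dict with "color" (400x640x3 uint8, red, green, blue), "camera_matrix" (3x3 intrinsics, pixels), "rvec" (rotation vector, rad) and "tvec" (3), from world to camera coordinates, as OpenCV has them. Camera axes: x right, y down, z forward; pixel columns grow to the right and rows downward; lengths in mm; the calibration is good to about 2 mm. A picture is of the moment at which its call begins. There is no depth.
- arm.job_done(): hands the job in; it is judged then, once.
The state is a dict: "time": time; "qpos": joint angles; "dq": joint speeds; "tau": joint torques, N m; "tool_pos": TCP position; "tcp_rot": TCP orientation; "force": force on the tool from outside, world axes, zero at the start; "ft_torque": the same for the moment, N m; "grip_width": opening from 0.0 (shut) to 1.0 (fully open); "grip_force": force on a finger pad.
Only numpy, scipy, OpenCV 4.12 (cv2) and the standard library are available. Lean on these libraries where they do the work, as an engineer would, in place of code of your own. Each camera call takes 0.05 s, during which the arm holds its last target. There are 200 camera calls.

TASK

Open the steel instrument canister that stands in the sloping stand: push the stand's sliding gate fully home over the canister's foot until the spring catch clicks up behind it, then draw the deep, tight lid straight off along its axis with the canister staying in its seat. Set the lid down, without dropping it, upright on its open rim in the shallow tray; leave the gate shut and everything else where it stands.

Things in the scene. Friction and masses are not known exactly. Their poses are not given: they have to be found in the camera images.
- stand: Fixed aluminium stand; its 136 x 252 mm deck slopes 30 degrees, low edge to the right and the gate end towards the robot, give or take 15 degrees. Origin on the table, 65 mm straight below point seat; z vertical, x horizontal towards the high edge, y horizontal along the deck from canister to gate. In this frame the deck normal is (-0.5, 0, 0.866).
- seat (a point): Point on the stand's deck surface under the middle of the canister's seat; axes as body stand. Blocks round the seat keep the canister's foot from sliding (1.5 mm play) but do not hold it down; only the gate does.
- canister_center (a point): Centre, half-way up, of the loose steel canister: open-topped box 62 x 76 mm, 100 mm tall, on a 76 x 87 x 5 mm foot with an ear (24 mm wide) out to 55 mm on each x side, 0.35 kg. Its z is its axis (along the deck normal, open end up), its y as the stand's y. With the lid seated, lid_center is 16.5 mm beyond this point along z.
- lid_center (a point): Centre, half-way up, of the steel lid's shell: 70 x 84 mm along its x and y, 73 mm tall, 0.2 kg, open below; z is its axis, out of the closed top. Seated it telescopes 70 mm over the canister, gripped by leaf springs: drawing takes 7 to 14 N all the way, and an unheld canister comes along. Standing on its rim, this point is 36.5 mm above the support.
- lid_handle (a point): Centre of the black bar of the bridge handle on the lid, on the lid's axis, 64.5 mm beyond lid_center along the lid's z; same axes. The bar runs 70 mm along y, is 12 mm thick along x and 16 mm high along z, with an open 20 mm gap between it and the lid's top.
- gate_tab (a point): Centre of the sliding gate's upright steel push tab: 50 mm along x (up the slope), 6 mm thick along y, 45 mm tall along z (deck normal); y is the stand's y. The gate's plate, 22 mm below this point, reaches 24 mm behind the tab. Push towards -y. With the gate home it is 91 mm along y and 34 mm along the deck normal from seat.
- gate (a joint): Opening of the gate in m: 0 = fully home, its two tines over the ears of the canister's foot, up to 0.05 = open. It slides along the stand's y, takes 4 to 7 N to push and stays where it is left; it starts 30 to 45 mm open, clear of the ears.
- catch (a joint): Rise in m of the spring catch, a steel block (24 mm along the slope, 8 mm thick) under the gate's tail: 0 = held down by the gate, 0.008 = sprung up behind the tail. It clicks up by itself once the gate is within 3 mm of home.
- tray: Fixed shallow aluminium tray, 200 mm (its x) x 170 mm (its y) outside, rim 14 mm high, walls and floor 4 mm thick. Origin at the middle of its underside, on the table; z up.
- wash_bottle: Bystander: loose white wash bottle with a red cap, 64 mm wide, 150 mm tall. Origin at the middle of its underside.
- beaker: Bystander: loose glass beaker, 76 mm wide, 90 mm tall. Origin at the middle of its underside.
- dish: Bystander: loose covered glass dish, 94 mm wide, 22 mm tall. Origin at the middle of its underside.
- spatula: Bystander: loose wooden-handled spatula, 170 mm long, lying flat; origin at its middle.
- timer: Bystander: loose white bench timer, 60 x 90 x 30 mm. Origin at the middle of its underside.
- jar: Bystander: loose amber jar with a metal cap, 72 mm wide, 100 mm tall. Origin at the middle of its underside.
- lid: The lid itself, as a body; origin at the centre of its open rim, 36.5 mm below lid_center along the lid's z; same axes.
Mind the look-alikes: they are no part of the job. What is shaped like the lid but blue is not meant. Leave any turquoise look-alike of the part that bears canister_center alone.

How it is judged (in metres and radians):
On the way, in this order (a step that is already met when the one before it is completed fails the run):
1. the gate is fully home and its catch has clicked up, the lid still on (value of joint gate below 0.004 m and value of joint catch above 0.005 m and z of lid_center in the frame of canister_center below 0.025 m), for 0.2 s.
2. the lid is drawn off the canister along its axis, with the canister still in its seat and the gate shut (value of joint gate below 0.004 m and value of joint catch above 0.005 m and distance of canister_center from where it was at the start of the episode below 0.01 m and z of lid_center in the frame of canister_center above 0.0665 m), for 0.1 s.
At the end, for the whole second after the job is handed in: The gate is within 4 mm of home with its catch up, the canister is within 10 mm of where it stood, and the lid stands at rest and released on its open rim on the tray's floor, within 0.1 rad of upright and wholly inside the tray's rim (value of joint gate below 0.004 m and value of joint catch above 0.005 m and distance of canister_center from where it was at the start of the episode below 0.01 m and angle between lid_center's own z axis and vertical below 0.1 rad and x of lid_center in the frame of tray between -0.07 and 0.07 m and y of lid_center in the frame of tray between -0.055 and 0.055 m and z of lid_center in the frame of tray between 0.036 and 0.045 m and linear speed of lid below 0.02 m/s); the robot touches nothing.
It fails at once if the canister is pulled out of its seat or knocked (more than 15 mm) (distance of canister_center from where it was at the start of the episode above 0.015 m).
It fails at once if the lid is dropped (moves faster than 0.6 m/s while no finger touches it) (contact force between the fingers and lid below 0.05 N and linear speed of lid above 0.6 m/s).
It fails at once if a bystander is moved more than 40 mm (distance of any of wash_bottle, beaker, dish, spatula, timer, jar from where it was at the start of the episode above 0.04 m).
It also fails if it takes over 56 s, if anything falls off the work surface, if the arm or the gripper's body presses on something with over 40 N, if the wrist force passes 120 N, or if a joint passes its speed limit or range.

## Working session

There is one attempt and no reset: what is moved stays moved. The work goes in short steps, Python scripts to look and compute and a tool call to move; the robot and the scene stay as the last step left them, time stands still between calls to the robot, and variables do not carry over. Pictures are saved under pics/ and viewed, at most 10 in all, crops included, and the job is handed in when it is done.

Besides the shell and the picture viewer there is one more tool, called by a JSON object that holds its "fn" and its "kwargs". arm_command: Moves the arm, as the interface text tells. Its arguments: {"type":"object","properties":{"motion":{"type":"array","items":{"type":"array","items":{"type":"array","items":{"type":"number"}}}},"grip_force":{"type":"number"}},"required":["motion"]}

```bash
ls; mkdir -p pics; python3 - <<'E'
from workcell import arm
import cv2,numpy as np,pickle
for n in ("side","top"):
    d=arm.get_image(n); pickle.dump(d,open(f"pics/{n}0.pkl","wb"))
    cv2.imwrite(f"pics/{n}0.png",d["color"][:,:,::-1])
    R=cv2.Rodrigues(np.array(d["rvec"]))[0]; print(n,-R.T@np.array(d["tvec"]).ravel(),R.tolist(),d["camera_matrix"])
print(arm.observe())
E
```

```text
pics
side [ 255.34907841 -681.21141407  997.35222984] [[0.955230418397973, -0.2958536525355687, -0.002337530448421582], [-0.2218317754969851, -0.7109615257618469, -0.6673262862095588], [0.19576902499396967, 0.6379689061135736, -0.7447618167475832]] [[413.51209034   0.         323.64625109]
 [  0.         413.51209034 191.30725083]
 [  0.           0.           1.        ]]
top [ 391.76321383   80.89689196 1042.29762597] [[-0.00047381931428591706, -0.9998183445589492, 0.019053959658310575], [-0.9901417455028658, -0.0021997911751365784, -0.14005172162927768], [0.1400681952043229, -0.0189324800855278, -0.9899608385638368]] [[374.56696844   0.         316.53124089]
 [  0.         374.56696844 199.85667708]
 [  0.           0.           1.        ]]
{'time': 0.1, 'qpos': array([ 9.92590795e-01,  3.13393249e-01,  1.49833535e+00,  7.90653906e-06,
        1.33101523e+00, -2.23378702e-01]), 'dq': array([-0.00104297, -0.00151195, -0.00307244, -0.00061893, -0.00169006,
       -0.00208238]), 'tau': array([ 2.19682741e-03, -4.12899828e+01, -2.60138118e+01, -1.90296187e-04,
        3.10830786e-03, -1.95330250e-05]), 'tool_pos': array([182.28747285, 492.12556455, 252.80240056]), 'tcp_rot': array([ 1.76485079e-01,  9.84303147e-01, -5.28475275e-04, -2.28099467e-04]), 'force': array([ 0.77420218, -0.82910285,  0.15615057]), 'ft_torque': array([ 0.03974293, -0.0078544 , -0.02210772]), 'grip_force': 0.0, 'grip_width': 1.0008360387544217}
```

View pics/side0.png

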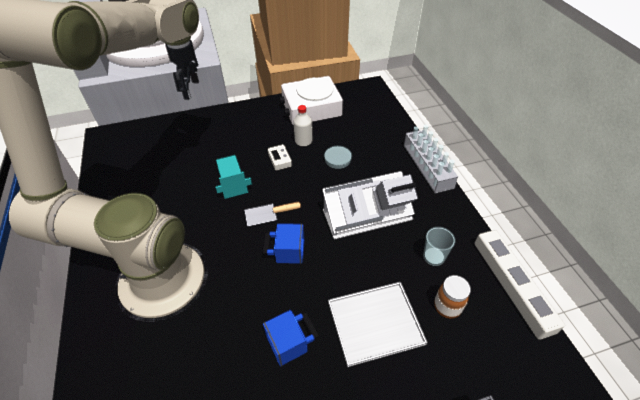

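View pics/top0.png

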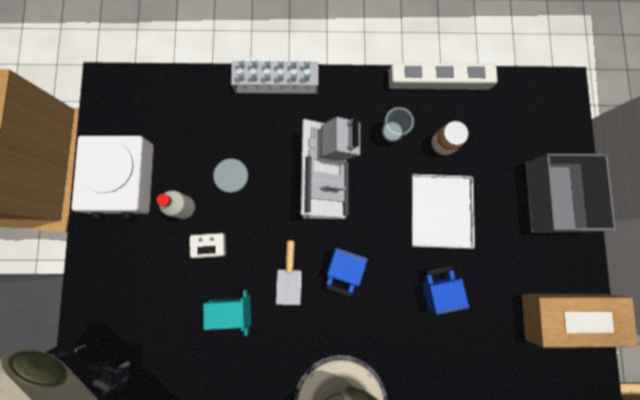

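The side view shows the silver canister with its handle at about (395,190) in the stand at (370,205). The tray is at (377,322). The top view shows the stand at (325,170) and the tray at (443,211).

Candidates for the lid in the top view:
- Silver one on the stand (340,138). This is the one that fits.
- Blue look-alikes (347,268) and (445,293): not meant.
- Turquoise canister look-alike (227,313): not meant.

I'll check the choice in a close crop.

```bash
python3 - <<'E'
import cv2,numpy as np
t=cv2.imread("pics/top0.png")[110:230,285:375]; s=cv2.imread("pics/side0.png")[160:245,315:425]
t=cv2.resize(t,None,fx=4.6,fy=4.6,interpolation=cv2.INTER_CUBIC);s=cv2.resize(s,None,fx=3.4,fy=3.4,interpolation=cv2.INTER_CUBIC)
o=np.zeros((552,t.shape[1]+s.shape[1],3),np.uint8);o[:t.shape[0],:t.shape[1]]=t;o[:s.shape[0],t.shape[1]:]=s
print(o.shape,t.shape,s.shape);cv2.imwrite("pics/crop0.png",o)
E
```

```text
(552, 788, 3) (552, 414, 3) (289, 374, 3)
```

View pics/crop0.png

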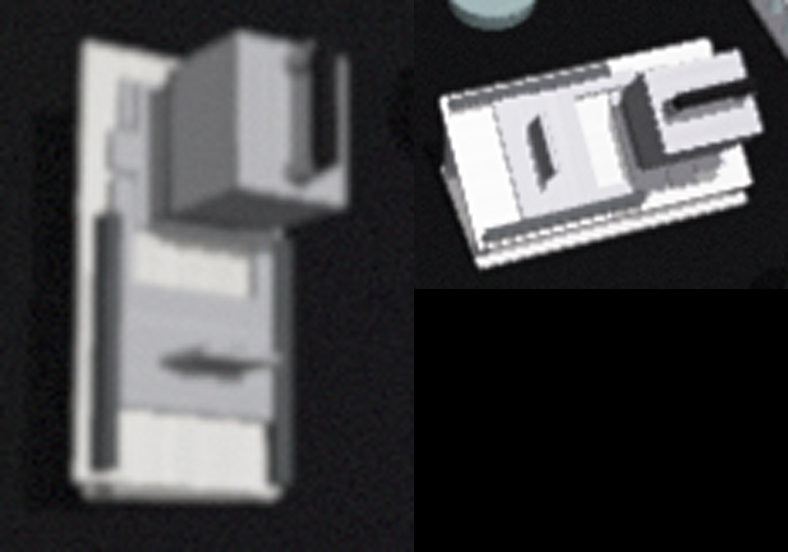

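The crop confirms the grey lid on the canister with its black bar at top-view pixel (356,134) and side-view pixel (401,188). The gate tab lies at about (332,188) top and (355,203) side. Next I'll triangulate the lid's top corners and fit the stand's x, y and yaw.

```bash
cat > h.py <<'E'
import cv2,numpy as np,pickle
from scipy.optimize import least_squares
def cam(n,t="0"):
    d=pickle.load(open(f"pics/{n}{t}.pkl","rb")); return d
def proj(d,P): return cv2.projectPoints(np.array(P,float).reshape(-1,3),np.array(d["rvec"]),np.array(d["tvec"]),np.array(d["camera_matrix"]),None)[0].reshape(-1,2)
def ray(d,p):
    R=cv2.Rodrigues(np.array(d["rvec"]))[0];c=-R.T@np.array(d["tvec"]).ravel()
    v=R.T@np.linalg.solve(np.array(d["camera_matrix"]),[p[0],p[1],1]);return c,v
def onz(d,p,z):
    c,v=ray(d,p);return c+v*(z-c[2])/v[2]
def tri(a,p,b,q):
    c,v=ray(a,p);e,w=ray(b,q);s=np.linalg.lstsq(np.c_[v,-w],e-c,rcond=None)[0];A=c+v*s[0];B=e+w*s[1];return (A+B)/2,np.linalg.norm(A-B)
def W(pose,u,v,n):
    x,y,a=pose;ex=np.array([np.cos(a),np.sin(a),0]);ey=np.array([-np.sin(a),np.cos(a),0]);z=np.array([0,0,1.])
    return np.array([x,y,65])+u*(.866*ex+.5*z)+v*ey+n*(-.5*ex+.866*z)
E
python3 - <<'E'
from h import *
T=cam("top");S=cam("side")
t=lambda x,y:(285-.5+(x+.5)/4.6+0.0,110-.5+(y+.5)/4.6); s=lambda x,y:(315-.5+(x-414+.5)/3.4,160-.5+(y+.5)/3.4)
pts=[("t",35,-42,103,t(240,30)),("t",35,42,103,t(240,188)),("t",-35,-42,103,t(350,55)),("t",-35,42,103,t(348,208)),
("s",35,42,103,s(637,72)),("s",35,-42,103,s(740,50)),
("t",0,-35,139,t(330,40)),("t",0,35,139,t(328,180))]
def f(p): return np.concatenate([proj(T if k=="t" else S,W(p,u,v,n))[0]-m for k,u,v,n,m in pts])
r=least_squares(f,[600,50,np.pi/2]);p=r.x
print(p,np.round(r.fun.reshape(-1,2),1).tolist())
for a,b in(((240,30),(740,50)),((240,188),(637,72))): print(tri(T,t(*a),S,s(*b)))
print("handle",W(p,0,0,131))
# deck uphill edge corners near/far
for c in((85,40),(75,480),(283,490)):
    for z in (31,65,99): 
        q=onz(T,t(*c),z); e=q-np.array([p[0],p[1],65]);a=p[2];print(c,z,"xs",e[0]*np.cos(a)+e[1]*np.sin(a),"v",-e[0]*np.sin(a)+e[1]*np.cos(a))
inv=lambda m:((m[0]+.5-315+.5)*0,0)
for g in (30,35,40,45):
    P=[W(p,u,91+g,56.5) for u in(25,-25)]; print(g,((proj(T,P)-[285,110]+.5)*4.6).round().tolist(),((proj(S,P)-[315,160]+.5)*3.4+[414,0]).round().tolist())
# tray
for n,d in(("top",T),("side",S)):
    im=d["color"].astype(int);m=((im.min(2)>150)).astype(np.uint8)
    b=(400,160,90,100) if n=="top" else (315,270,125,105)
    k=np.zeros_like(m);k[b[1]:b[1]+b[3],b[0]:b[0]+b[2]]=m[b[1]:b[1]+b[3],b[0]:b[0]+b[2]]
    c=max(cv2.findContours(k,0,2)[0],key=cv2.contourArea);q=cv2.minAreaRect(c);h=cv2.approxPolyDP(cv2.convexHull(c),6,True).reshape(-1,2)
    Q=np.array([onz(d,x,14) for x in h]);print(n,h.tolist(),Q.round().tolist(),Q.mean(0),np.linalg.norm(np.diff(Q,axis=0),axis=1))
E
```

```text
[677.18600878  37.13355861   1.54084699] [[0.1, 0.7], [-0.6, -0.0], [-0.8, 1.1], [-0.8, 0.2], [0.8, -0.3], [-1.1, 0.2], [1.1, -0.0], [1.1, -2.0]]
(array([721.20450764,  14.80235674, 171.30432128]), np.float64(1.4580084694440898))
(array([632.91212581,  16.01017563, 172.59759664]), np.float64(2.6010694176175466))
handle [675.22462041 -28.33706805 178.446     ]
(85, 40) 31 xs 64.76756591810275 v -87.28553299231956
(85, 40) 65 xs 63.77339040571499 v -74.71525944232502
(85, 40) 99 xs 62.77921489332725 v -62.144985892330574
(75, 480) 31 xs 61.33388239704499 v 182.9491842190442
(75, 480) 65 xs 60.45514791479328 v 186.43412013029453
(75, 480) 99 xs 59.57641343254155 v 189.91905604154493
(283, 490) 31 xs -61.49257837045512 v 185.01754977536893
(283, 490) 65 xs -58.24186613113006 v 188.43294688111914
(283, 490) 99 xs -54.99115389180499 v 191.8483439868693
30 [[201.0, 352.0], [277.0, 363.0]] [[539.0, 115.0], [554.0, 173.0]]
35 [[201.0, 361.0], [277.0, 372.0]] [[533.0, 116.0], [548.0, 175.0]]
40 [[201.0, 370.0], [277.0, 380.0]] [[527.0, 118.0], [542.0, 176.0]]
45 [[201.0, 380.0], [277.0, 389.0]] [[522.0, 119.0], [536.0, 177.0]]
top [[414, 175], [469, 177], [473, 247], [413, 245]] [[608.0, -213.0, 14.0], [603.0, -369.0, 14.0], [407.0, -368.0, 14.0], [413.0, -203.0, 14.0]] [ 508.04178973 -288.36240648   14.        ] [155.76632397 195.84802027 165.50618295]
side [[400, 283], [426, 342], [348, 366], [329, 300]] [[611.0, -213.0, 14.0], [605.0, -377.0, 14.0], [407.0, -375.0, 14.0], [415.0, -203.0, 14.0]] [ 509.55419637 -291.88297277   14.        ] [164.73638024 197.93686474 171.52874406]
```

The fit is good. Deck ends come out at v = -63 and +189 (252 mm long), half-width 59 = 68·cos30, and the handle is at about (675,-28,178). The tray centre is about (509,-290) and the gate is roughly 32 mm open. I'll move behind the tab with the fingers shut.

{"fn": "arm_command", "kwargs": {"motion": [[[-16.6, -11.1, 0, 0, 0], [-16.6, -11.1, 0, 0, 0], [-16.6, -11.1, 0, 0, 0], [-16.6, -11.1, 0, 0, 0], [-16.6, -11.1, 0, 0, 0]]]}}

```text
time: 0.52
tool_pos: [300.4, 328.3, 253.1]
tcp_rot: [0.177, 0.984, -0.0, -0.0]
force: [0.7, 0.7, 1.1]
grip_width: 0.301
grip_force: 0.0
```

{"fn": "arm_command", "kwargs": {"motion": [[[-16.6, -11.1, 0, 0, 0], [-16.6, -11.1, 0, 0, 0], [-16.6, -11.1, 0, 0, 0], [-16.6, -11.1, 0, 0, 0], [-16.6, -11.1, 0, 0, 0]]]}}

```text
time: 0.93
tool_pos: [417.7, 166.3, 253.2]
tcp_rot: [0.177, 0.984, -0.0, -0.0]
force: [-0.5, 1.1, -0.7]
grip_width: -0.001
grip_force: 0.0
```

{"fn": "arm_command", "kwargs": {"motion": [[[-14.9, -9.9, 0, 0, 0], [-14.9, -9.9, 0, 0, 0], [-14.9, -9.9, 0, 0, 0], [-14.9, -9.9, 0, 0, 0], [-14.9, -9.9, 0, 0, 0]]]}}

```text
time: 1.35
tool_pos: [524.0, 19.9, 252.5]
tcp_rot: [0.178, 0.984, -0.0, -0.0]
force: [0.3, 0.6, -0.4]
grip_width: 0.002
grip_force: 0.0
```

{"fn": "arm_command", "kwargs": {"motion": [[[0, 0, 0, 35, 0], [0, 0, 0, 35, 0], [0, 0, 0, 35, 0], [0, 0, 0, 35, 0], [0, 0, 0, 35, 0]]]}}

```text
time: 1.77
tool_pos: [521.7, 24.4, 253.0]
tcp_rot: [0.467, 0.884, -0.0, -0.0]
force: [0.0, -0.6, 0.4]
grip_width: -0.002
grip_force: 0.0
```

{"fn": "arm_command", "kwargs": {"motion": [[[0, 0, 0, 36, 0], [0, 0, 0, 36, 0], [0, 0, 0, 36, 0], [0, 0, 0, 36, 0], [0, 0, 0, 36, 0]]]}}

```text
time: 2.18
tool_pos: [521.7, 24.5, 253.0]
tcp_rot: [0.716, 0.698, -0.0, -0.0]
force: [-0.6, 0.0, 0.5]
grip_width: 0.001
grip_force: 0.0
```

{"fn": "arm_command", "kwargs": {"motion": [[[-0.2, 0, 4, 0, 0], [-0.2, 0, 8, 0, 0], [-0.2, 0, 12, 0, 0], [-0.2, 0, 13.7, 0, 0], [-0.2, 0, 13.7, 0, 0]]]}}

```text
time: 2.6
tool_pos: [519.5, 22.8, 112.3]
tcp_rot: [0.714, 0.7, -0.002, -0.003]
force: [-0.2, -0.2, -0.5]
grip_width: -0.003
grip_force: 0.0
```

{"fn": "arm_command", "kwargs": {"motion": [[[0, 0.4, 0, 0, 0], [0, 0.8, 0, 0, 0], [0, 1.2, 0, 0, 0], [0, 1.6, 0, 0, 0], [0, 2, 0, 0, 0]]]}}

```text
time: 3.02
tool_pos: [542.2, 21.8, 117.2]
tcp_rot: [0.714, 0.7, -0.0, 0.0]
force: [-6.9, -0.6, 6.0]
grip_width: 0.001
grip_force: 3.5
```

```bash
python3 - <<'E'
from workcell import arm
import cv2,numpy as np
d=arm.get_image("side")["color"][140:250,290:440,::-1];e=arm.get_image("top")["color"][100:230,285:375,::-1]
a=cv2.resize(d,None,fx=3,fy=3,interpolation=2);b=cv2.resize(e,None,fx=3,fy=3,interpolation=2)
o=np.zeros((390,720,3),np.uint8);o[:330,:450]=a;o[:,450:]=b;cv2.imwrite("pics/p1.png",o)
E
```

```text
(no output)
```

View pics/p1.png

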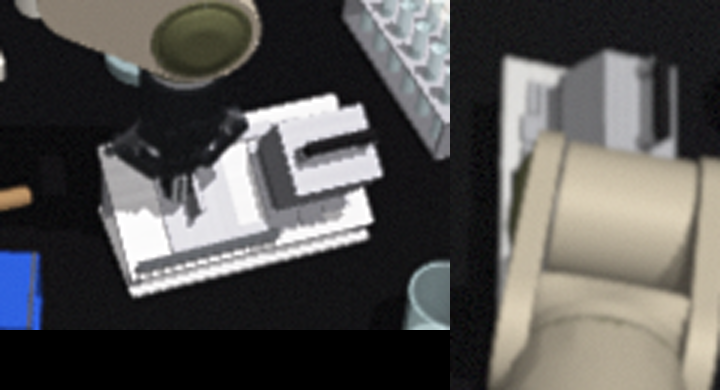

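The side view shows the shut fingers just against the tab at (190,205) of the crop, with about 7 N of contact. I'll push on.

{"fn": "arm_command", "kwargs": {"motion": [[[0, 0.4, 0, 0, 0], [0, 0.8, 0, 0, 0], [0, 1.2, 0, 0, 0], [0, 1.6, 0, 0, 0], [0, 2, 0, 0, 0]]]}}

```text
time: 3.53
tool_pos: [561.4, 21.6, 116.6]
tcp_rot: [0.714, 0.7, -0.001, -0.001]
force: [-7.7, 0.3, 5.6]
grip_width: 0.0
grip_force: 3.5
```

{"fn": "arm_command", "kwargs": {"motion": [[[0, 0.2, 0, 0, 0], [0, 0.3, 0, 0, 0], [0, 0.4, 0, 0, 0], [0, 0.5, 0, 0, 0], [0, 0.5, 0, 0, 0]]]}}

```text
time: 3.95
tool_pos: [566.5, 21.5, 116.6]
tcp_rot: [0.714, 0.7, -0.0, -0.001]
force: [-5.1, 1.1, 5.1]
grip_width: -0.002
grip_force: 2.7
```

{"fn": "arm_command", "kwargs": {"motion": [[[0, 0.1, 0, 0, 0], [0, 0.2, 0, 0, 0], [0, 0.3, 0, 0, 0], [0, 0.3, 0, 0, 0], [0, 0.3, 0, 0, 0]]]}}

```text
time: 4.37
tool_pos: [569.9, 21.3, 116.3]
tcp_rot: [0.714, 0.7, 0.0, 0.0]
force: [-3.0, 0.8, 2.1]
grip_width: -0.001
grip_force: 1.4
```

{"fn": "arm_command", "kwargs": {"motion": [[[0, 0.1, 0, 0, 0], [0, 0.1, 0, 0, 0], [0, 0.2, 0, 0, 0], [0, 0.2, 0, 0, 0], [0, 0.2, 0, 0, 0]]]}}

```text
time: 4.78
tool_pos: [570.8, 21.3, 116.3]
tcp_rot: [0.714, 0.7, -0.001, -0.001]
force: [-12.1, 1.1, 8.0]
grip_width: 0.002
grip_force: 5.7
```

{"fn": "arm_command", "kwargs": {"motion": [[[0, 0.1, 0, 0, 0], [0, 0.2, 0, 0, 0], [0, 0.2, 0, 0, 0], [0, 0.2, 0, 0, 0], [0, 0.2, 0, 0, 0]]]}}

```text
time: 5.2
tool_pos: [571.0, 21.3, 116.3]
tcp_rot: [0.714, 0.7, -0.003, -0.003]
force: [-22.3, 0.1, 14.8]
grip_width: 0.002
grip_force: 11.6
```

The gate is on its stop: force rises with no further motion. I'll back off, rise above the handle and look at the catch.

{"fn": "arm_command", "kwargs": {"motion": [[[0, -1, 0, 0, 0], [0, -1.8, 0, 0, 0], [0, -1.8, -4, 0, 0], [0, -1.8, -8, 0, 0], [0, -1.8, -12, 0, 4]]]}}

```text
time: 5.62
tool_pos: [555.9, 21.3, 237.8]
tcp_rot: [0.714, 0.7, 0.0, 0.0]
force: [-0.8, -0.8, 1.6]
grip_width: 0.131
grip_force: 0.0
```

{"fn": "arm_command", "kwargs": {"motion": [[[0, -3, -4, 0, 8.5], [0, -6, -6, 0, 8.5], [0, -9, -6, 0, 8.5], [0, -12, -6, 0, 8.5], [0, -12, -6, 0, 8.5]]]}}

```text
time: 6.03
tool_pos: [432.7, 24.3, 297.0]
tcp_rot: [0.714, 0.7, 0.0, 0.001]
force: [0.2, -0.2, 0.2]
grip_width: 0.847
grip_force: 0.0
```

```bash
python3 - <<'E'
from workcell import arm
import cv2,numpy as np,pickle
s=arm.get_image("side");t=arm.get_image("top")
pickle.dump(s,open("pics/side1.pkl","wb"));pickle.dump(t,open("pics/top1.pkl","wb"))
d=s["color"][155:250,310:430,::-1];e=t["color"][100:230,285:375,::-1]
a=cv2.resize(d,None,fx=4,fy=4,interpolation=2);b=cv2.resize(e,None,fx=3.5,fy=3.5,interpolation=2)
o=np.zeros((455,795,3),np.uint8);o[:380,:480]=a;o[:,480:]=b;cv2.imwrite("pics/p2.png",o)
E
```

```text
(no output)
```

View pics/p2.png

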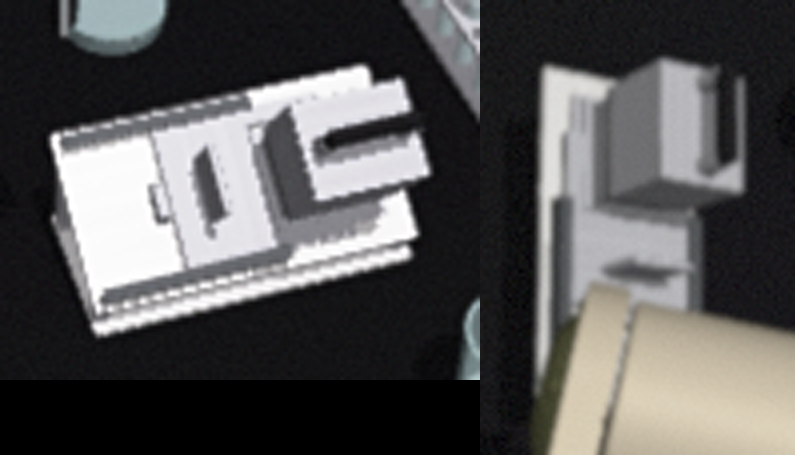

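The catch block is up behind the gate's tail at (157,203) in the side crop. Next I'll refine the bar position with a dark mask.

```bash
python3 - <<'E'
from h import *
from workcell import arm
p=[677.19,37.13,1.5408];c=[]
for n in("top","side"):
    d=cam(n,"1");g=d["color"].max(2)
    q=proj(d,[W(p,u,v,123+w) for u in(-9,9) for v in(-42,42) for w in (0,16)]);h=cv2.convexHull(q.astype(np.float32)).astype(np.int32)
    k=np.zeros_like(g);cv2.fillConvexPoly(k,h,1);m=((g<60)&(k>0)).astype(np.uint8)
    x0,y0=q.min(0).astype(int)-2;x1,y1=q.max(0).astype(int)+3
    for r in g[y0:y1,x0:x1]: print(' '.join('%3d'%z for z in r))
    ys,xs=np.nonzero(m);ctr=(xs.mean(),ys.mean());c.append(ctr);r=cv2.minAreaRect(np.c_[xs,ys].astype(np.float32))
    print(n,len(xs),ctr,"pred",proj(d,W(p,0,0,131))[0],proj(d,W(p,0,0,139))[0],r,(x0,y0))
print(tri(cam("top","1"),c[0],cam("side","1"),c[1]),W(p,0,0,131))
print(arm.observe()["tool_pos"])
E
```

```text
30  30  26  29  29  28  25  27  25  28  24  20  25  25  28  26
 22  21  23  27  25  28  25  23  27  25  27  26  24  24  31  26
 30  26  27  29  24  25  31  26  25  27  26  26  31  28  24  29
 25  26  27  27  22  26  27  30  21  27  24  23  26  21  27  28
 28  25  27  20  28  27  27  21  25  28  30  26  30  24  31  29
 34  27  27  28  33  29  27  24  30  26  26  24  23  26  28  27
 74  55  44  40  42  56  41  30  31  29  25  30  28  25  25  23
127 100  80  71  75  77  56  28  30  32  30  29  24  24  27  29
156 131 113  98  92  83  57  33  28  34  33  29  25  21  20  29
156 135 123 112  96  73  44  26  26  35  31  38  42  40  28  22
142 124 116 108  91  63  32  26  25  30  42  65  75  57  26  22
132 115 105  98  83  59  31  24  35  34  46  80  98  73  35  22
132 102  93  86  71  51  22  29  31  34  53  90 109  78  38  29
139 105  86  84  76  53  31  20  31  33  53  92 112  83  39  26
158 122  99  97  87  65  41  24  35  35  49  89 113  80  37  27
170 138 115 110 106  70  38  25  31  33  54  90 111  82  43  28
175 140 120 115 106  72  36  28  30  30  52  91 113  83  42  28
174 141 121 1
[... 4407 characters left out ...]
9 173 170 171 174 222 230 231 232 233 232 232 230 230 230 229 228 229 228 229 228 229 228 229 230 159  57  21  18  24
 81  75  74 120 233 235 189 178 223 231 231 232 232 233 232 231 231 231 230 230 229 229 228 228 228 228 227 229 228 228 228 229 231 205  91  27  19  17
side 122 (np.float64(406.3114754098361), np.float64(186.24590163934425)) pred [401.91690064 187.26748412] [402.86196702 186.58023709] ((404.7287292480469, 187.91285705566406), (8.18789291381836, 27.14464569091797), 69.14553833007812) (np.int64(383), np.int64(178))
(array([688.44602807, -28.33130239, 178.33934401]), np.float64(0.6376606719513835)) [675.22553522 -28.34053443 178.446     ]
[436.02464501  23.74469866 296.86300533]
```

Both views put the bar's near end about 3 mm further along +x than the fit did, which agrees with the push stop. I take the handle as (678.5,-28.3,178.4).

{"fn": "arm_command", "kwargs": {"motion": [[[-1, 4, 0, 0, 8.54], [-2, 8, 0, 0, 8.54], [-3, 12, 0, 0, 8.54], [-4, 16, 0, 0, 8.54], [-4.7, 20, 0, 0, 8.54]]]}}

```text
time: 6.55
tool_pos: [637.7, -28.2, 295.1]
tcp_rot: [0.714, 0.7, -0.0, 0.0]
force: [0.6, -0.4, 2.3]
grip_width: 0.999
grip_force: 0.0
```

{"fn": "arm_command", "kwargs": {"motion": [[[0, 4.3, 0, 0, 8.54], [0, 4.3, 0, 0, 8.54], [0, 4.3, 4, 0, 8.54], [0, 4.3, 6, 0, 8.54], [0, 4.3, 6, 0, 8.54]]]}}

```text
time: 6.97
tool_pos: [677.2, -27.7, 229.8]
tcp_rot: [0.714, 0.7, -0.003, -0.004]
force: [0.3, -0.3, -1.5]
grip_width: 1.0
grip_force: 0.0
```

```bash
python3 - <<'E'
from workcell import arm
import cv2,numpy as np
o=arm.observe();print(o["tool_pos"],o["tcp_rot"],o["grip_width"])
d=arm.get_image("side")["color"][130:230,330:460,::-1];cv2.imwrite("pics/p3.png",cv2.resize(d,None,fx=5,fy=5,interpolation=2))
E
```

```text
[677.21167696 -27.73042407 229.77639453] [ 0.71411345  0.70001409 -0.00259902 -0.00393786] 0.999785139876703
```

View pics/p3.png

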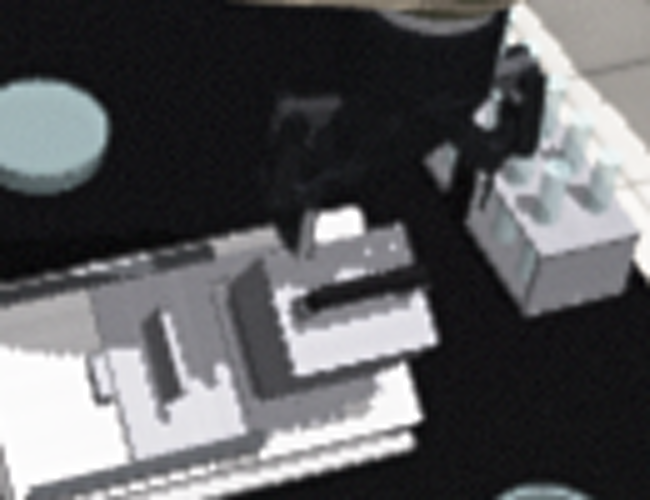

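```bash
python3 - <<'E'
from h import *
from workcell import arm
o=arm.observe();P=o["tool_pos"];print(P)
d=cam("side","1")
cr=lambda X:((proj(d,X)-[330,130]+.5)*5).round().tolist()
for dz in(-9,-22):
    print(dz,cr([P+[s*r,w,dz] for s in(-1,1) for r in (42.7,57) for w in (-11,11)]))
for x in (677,680,683): print(x,[cr([[x+s*35-2,-28.3,178.4] for s in(-1,1)])])
d2=arm.get_image("side")["color"]
crop=d2[165:190,380:400].max(2);print(crop)
E
```

```text
[677.83024779 -27.87231509 233.54931397]
-9 [[311.0, 260.0], [294.0, 230.0], [285.0, 266.0], [269.0, 236.0], [463.0, 224.0], [444.0, 196.0], [488.0, 218.0], [469.0, 190.0]]
-22 [[308.0, 277.0], [291.0, 248.0], [283.0, 283.0], [266.0, 254.0], [458.0, 241.0], [440.0, 213.0], [483.0, 236.0], [464.0, 207.0]]
677 [[[301.0, 303.0], [421.0, 275.0]]]
680 [[[307.0, 302.0], [426.0, 273.0]]]
683 [[[312.0, 301.0], [431.0, 272.0]]]
[[ 20  24  26  24  24  26  29  26  28  37  36  31  30  34  34  27  26  20
   24  25]
 [ 19  20  21  22  25  26  28  27  33  44  45  44  35  32  27  24  23  20
   20  25]
 [ 19  19  24  21  27  29  28  26  27  29  34  34  32  30  28  23  20  21
   21  20]
 [ 22  19  22  23  28  31  31  27  26  30  33  34  29  28  28  23  22  19
   21  18]
 [ 20  21  20  26  28  33  27  28  28  28  29  32  31  31  26  23  16  19
   16  19]
 [ 22  18  23  20  25  27  28  30  22  22  25  33  43  49  27  16  13  20
   26  32]
 [ 19  20  21  23  19  22  20  23  18  24  28  54  87  88  47  35  43  63
  106 145]
 [ 22  21  22  17  19  19  20  18  24  21  37  90 123  88 144 157 167 185
  230 25
[... 748 characters left out ...]
 136 137
  138 138]
 [109  84  92 136 139 137 138 136 135 135 133 136 137 136 136 138 139 137
  140 165]
 [ 81  76  98 126 138 136 134 138 136 138 137 135 138 137 140 139 137 141
  172 221]
 [ 79  75  81 117 133 137 137 136 136 138 139 138 139 143 139 140 139 168
  218 233]
 [ 76  77  78  98 130 137 138 136 142 140 135 138 137 136 138 161 147 201
  214 213]
 [ 76  75  76  78 133 142 165 169 167 166 169 167 138 132 132 193 134 123
   95  69]
 [ 77  78  77  91 133 170 222 232 230 231 235 216 140 111  64  66  47  44
   36  33]
 [ 77  80  74  80 127 221 234 234 231 225 215 149  65  47  38  33  33  32
   32  29]
 [ 78  78  75  76 118 231 236 230 195 139 106  46  22  30  31  31  30  25
   25  23]]
```

Finger pixels match the model within about 1-2 px, and the bar is centred between the fingers. I'll descend, grip and check.

{"fn": "arm_command", "kwargs": {"motion": [[[0, 0.1, 2, 0, 8.54], [0, 0.1, 4, 0, 8.54], [0, 0.1, 5, 0, 8.54], [0, 0.1, 6, 0, 8.54], [0, 0.1, 6, 0, 8.54]]], "grip_force": 60}}

```text
time: 7.48
tool_pos: [678.9, -27.9, 175.7]
tcp_rot: [0.714, 0.7, -0.0, -0.0]
force: [0.1, 0.2, -0.6]
grip_width: 1.002
grip_force: 0.0
```

{"fn": "arm_command", "kwargs": {"motion": [[[0, 0, 0, 0, 6.5], [0, 0, 0, 0, 6.5], [0, 0, 0, 0, 6.5], [0, 0, 0, 0, 6.5], [0, 0, 0, 0, 6.5]]], "grip_force": 60}}

```text
time: 7.9
tool_pos: [679.3, -28.2, 178.3]
tcp_rot: [0.714, 0.7, 0.0, 0.001]
force: [-3.0, -1.6, 5.8]
grip_width: 0.803
grip_force: 68.4
```

Gripped: 69 mm opening at 68 N. I'll draw along the axis, tool (-0.5, 0, -0.866).

{"fn": "arm_command", "kwargs": {"motion": [[[-0.25, 0, -0.43, 0, 6.5], [-0.5, 0, -0.87, 0, 6.5], [-0.75, 0, -1.3, 0, 6.5], [-1, 0, -1.73, 0, 6.5], [-1.25, 0, -2.17, 0, 6.5]]], "grip_force": 80}}

```text
time: 8.32
tool_pos: [678.3, -39.3, 197.0]
tcp_rot: [0.714, 0.7, 0.0, -0.002]
force: [0.3, 6.0, -7.8]
grip_width: 0.799
grip_force: 91.7
```

```bash
python3 - <<'E'
from workcell import arm
import cv2,numpy as np
o=arm.observe();print(o["tool_pos"],o["tcp_rot"],o["grip_width"],o["force"])
d=arm.get_image("side")["color"][120:240,320:470,::-1];cv2.imwrite("pics/p4.png",cv2.resize(d,None,fx=4,fy=4,interpolation=2))
E
```

```text
[678.32453555 -39.27596061 197.00528412] [ 7.13798080e-01  7.00349317e-01  1.18922931e-04 -1.76670064e-03] 0.7985780398798267 [ 0.29256139  5.99628709 -7.84866103]
```

View pics/p4.png

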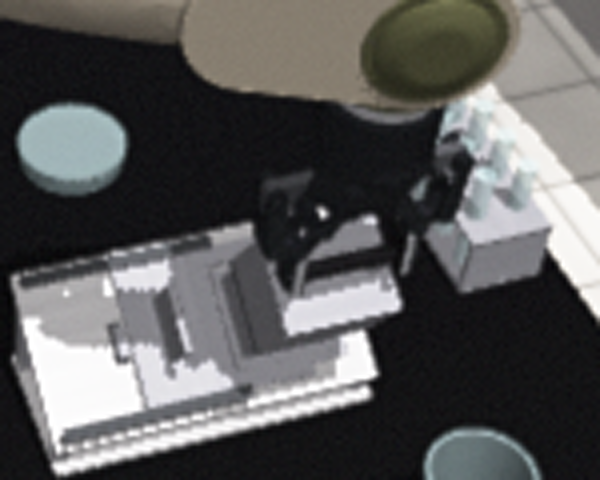

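The pads hold the bar's ends at (300,270) and (408,255) in the crop, the gate is still shut, and the draw force is about 10 N along the axis. I'll continue drawing.

{"fn": "arm_command", "kwargs": {"motion": [[[-0.4, 0, -0.69, 0, 6.5], [-0.8, 0, -1.39, 0, 6.5], [-1.2, 0, -2.08, 0, 6.5], [-1.4, 0, -2.43, 0, 6.5], [-1.5, 0, -2.6, 0, 6.5]]]}}

```text
time: 8.78
tool_pos: [678.2, -54.8, 223.5]
tcp_rot: [0.714, 0.7, 0.0, -0.001]
force: [-0.1, 6.3, -8.2]
grip_width: 0.799
grip_force: 91.8
```

{"fn": "arm_command", "kwargs": {"motion": [[[-0.3, 0, -0.52, 0, 6.5], [-0.6, 0, -1.04, 0, 6.5], [-0.9, 0, -1.56, 0, 6.5], [-1.2, 0, -2.08, 0, 6.5], [-1.5, 0, -2.6, 0, 6.5]]]}}

```text
time: 9.2
tool_pos: [678.3, -71.1, 251.1]
tcp_rot: [0.714, 0.7, 0.0, 0.001]
force: [0.1, -0.6, -1.9]
grip_width: 0.795
grip_force: 92.5
```

{"fn": "arm_command", "kwargs": {"motion": [[[-0.3, 0, -0.52, 0, 6.5], [-0.6, 0, -1.04, 0, 6.5], [-0.9, 0, -1.56, 0, 6.5], [-1.2, 0, -2.08, 0, 6.5], [-1.2, 0, -2.08, 0, 6.5]]]}}

```text
time: 9.62
tool_pos: [678.1, -83.2, 272.2]
tcp_rot: [0.714, 0.7, 0.0, 0.001]
force: [0.0, -0.5, -1.7]
grip_width: 0.796
grip_force: 92.5
```

```bash
python3 - <<'E'
from workcell import arm
import cv2,numpy as np
o=arm.observe();print(o["tool_pos"],o["tcp_rot"],o["grip_width"],o["force"])
d=arm.get_image("side")["color"][100:240,310:470,::-1];cv2.imwrite("pics/p5.png",cv2.resize(d,None,fx=4,fy=4,interpolation=2))
E
```

```text
[678.07386246 -83.2141018  272.22194146] [7.14314976e-01 6.99823524e-01 4.19721063e-04 9.87270880e-04] 0.7962263788518685 [ 0.0058995  -0.46911996 -1.72932845]
```

View pics/p5.png

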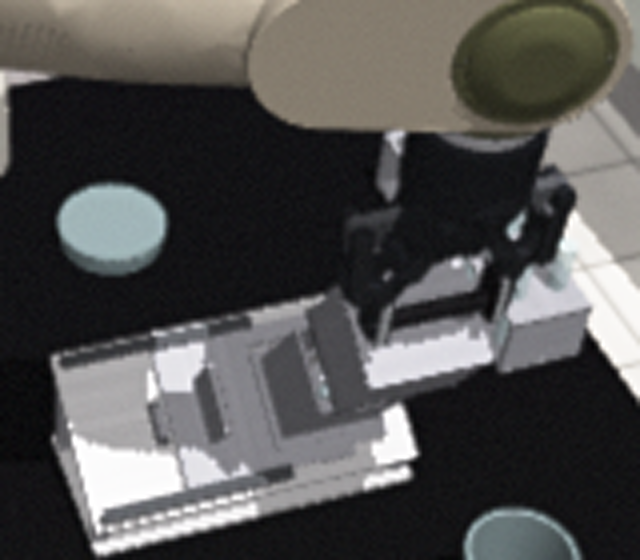

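The lid is free, since only its weight of about 2 N shows. The canister is still in its seat with the catch up. I'll carry the lid over the tray centre and lower it to just above the floor.

{"fn": "arm_command", "kwargs": {"motion": [[[-1.8, -1.4, 0, 0, 6.5], [-4, -3, 0, 0, 6.5], [-6.5, -5, 0, 0, 6.5], [-8.8, -6.8, 0, 0, 6.5], [-10.8, -8.2, 0, 0, 6.5]]]}}

```text
time: 10.08
tool_pos: [592.3, -189.8, 270.6]
tcp_rot: [0.714, 0.7, -0.0, -0.0]
force: [-0.3, -0.7, -2.2]
grip_width: 0.797
grip_force: 92.5
```

{"fn": "arm_command", "kwargs": {"motion": [[[-2.5, -1.9, 0, 0, 6.5], [-5, -3.8, 0, 0, 6.5], [-7.5, -5.7, 0, 0, 6.5], [-9.6, -7.3, 0, 0, 6.5], [-10.8, -8.2, 0, 0, 6.5]]]}}

```text
time: 10.5
tool_pos: [507.8, -297.0, 270.6]
tcp_rot: [0.715, 0.699, -0.0, -0.0]
force: [-0.3, 0.1, -1.7]
grip_width: 0.798
grip_force: 92.5
```

{"fn": "arm_command", "kwargs": {"motion": [[[0, 0, 2, 0, 6.5], [0, 0, 4.5, 0, 6.5], [0, 0, 7.5, 0, 6.5], [0, 0, 10, 0, 6.5], [0, 0, 12, 0, 6.5]]]}}

```text
time: 10.92
tool_pos: [509.0, -294.5, 148.5]
tcp_rot: [0.714, 0.7, -0.0, -0.001]
force: [-0.0, -0.6, -3.1]
grip_width: 0.797
grip_force: 92.5
```

{"fn": "arm_command", "kwargs": {"motion": [[[0, 0, 1.5, 0, 6.5], [0, 0, 2.5, 0, 6.5], [0, 0, 3.2, 0, 6.5], [0, 0, 3.6, 0, 6.5], [0, 0, 3.6, 0, 6.5]]]}}

```text
time: 11.33
tool_pos: [509.6, -295.1, 114.6]
tcp_rot: [0.714, 0.7, -0.0, -0.0]
force: [-0.7, 0.1, -2.0]
grip_width: 0.794
grip_force: 92.5
```

{"fn": "arm_command", "kwargs": {"motion": [[[0, 0, 0, 0, 6.5], [0, 0, 0, 0, 6.5], [0, 0, 0, 0, 6.5], [0, 0, 0, 0, 6.5], [0, 0, 0, 0, 6.5]]], "grip_force": 20}}

```text
time: 11.75
tool_pos: [509.7, -295.2, 115.1]
tcp_rot: [0.714, 0.7, 0.0, 0.0]
force: [-0.4, -0.4, -1.7]
grip_width: 0.802
grip_force: 92.5
```

```bash
python3 - <<'E'
from workcell import arm
import cv2,numpy as np
o=arm.observe();print(o["tool_pos"],o["tcp_rot"],o["grip_width"],o["force"])
d=arm.get_image("side")["color"][230:380,290:460,::-1];cv2.imwrite("pics/p6.png",cv2.resize(d,None,fx=3.6,fy=3.6,interpolation=2))
E
```

```text
[ 509.6760094  -295.19890971  115.13933011] [7.14090366e-01 7.00053472e-01 2.93782085e-05 2.91641878e-04] 0.802373442929924 [-0.37287074 -0.36468598 -1.65090596]
```

View pics/p6.png

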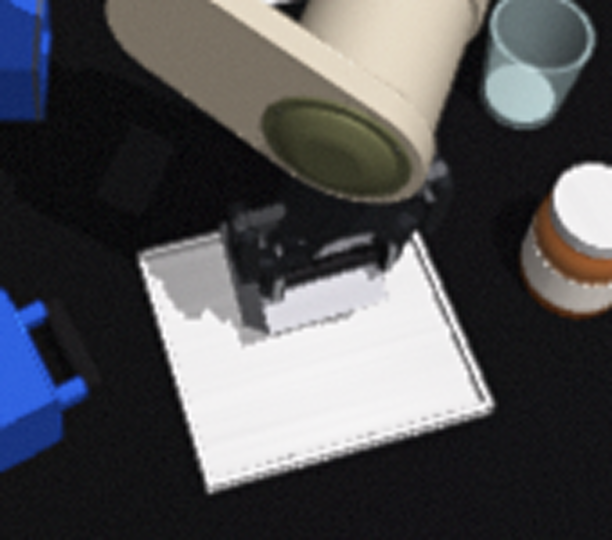

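The picture shows the lid hanging over the tray at about (320,300), still tilted. I'll loosen the grip gently so it can swing upright, about 5 mm above the floor.

{"fn": "arm_command", "kwargs": {"motion": [[[0, 0, 0, 0, 6.75], [0, 0, 0, 0, 6.75], [0, 0, 0, 0, 6.75], [0, 0, 0, 0, 6.75], [0, 0, 0, 0, 6.75]]], "grip_force": 20}}

```text
time: 12.22
tool_pos: [509.6, -295.1, 114.8]
tcp_rot: [0.714, 0.7, -0.0, 0.0]
force: [0.4, 0.6, -2.1]
grip_width: 0.796
grip_force: 92.5
```

```bash
cat > tilt.py <<'E'
# bright lid-top / dark strips along a column line through the lid in the side view
from h import *
from workcell import arm
o=arm.observe();P=o["tool_pos"];d=arm.get_image("side");g=d["color"].max(2)
print(P.round(1),o["grip_width"].round(3),o["grip_force"],o["force"].round(1),o["ft_torque"].round(2))
for x in(-15,0,15):
    c=int(round(proj(d,P+[x,0,0])[0][0]));r=int(proj(d,P)[0][1]);print(c,r,g[r-8:r+28,c].tolist())
for th in(0,.26,.52):  # predicted: near top edge of lid, of shell bottom
    n=np.array([0,-np.sin(th),np.cos(th)]);u=np.array([0,np.cos(th),np.sin(th)])
    print(th,[proj(d,P+[0,0,1]+a*n+b*u)[0].round(1).tolist() for a,b in((0,0),(-28,35),(-28,-35),(-101,-35))])
E
python3 tilt.py
```

```text
Traceback (most recent call last):
  File "tilt.py", line 5, in <module>
    print(P.round(1),o["grip_width"].round(3),o["grip_force"],o["force"].round(1),o["ft_torque"].round(2))
                     ^^^^^^^^^^^^^^^^^^^^^
AttributeError: 'float' object has no attribute 'round'
```

{"fn": "arm_command", "kwargs": {"motion": [[[0, 0, 0, 0, 6.8], [0, 0, 0, 0, 6.8], [0, 0, 0, 0, 6.85], [0, 0, 0, 0, 6.85], [0, 0, 0, 0, 6.85]]], "grip_force": 20}}

```text
time: 12.68
tool_pos: [509.6, -295.1, 114.8]
tcp_rot: [0.714, 0.7, -0.0, 0.0]
force: [-0.3, 0.2, -1.9]
grip_width: 0.805
grip_force: 64.0
```

```bash
sed -i 's/o\["grip_width"\].round(3)/round(o["grip_width"],3)/' tilt.py; python3 tilt.py
```

```text
[ 509.6 -295.1  114.8] 0.805 64.03936050832272 [-0.3  0.2 -1.9] [-0.04  0.01 -0.02]
374 303 [24, 34, 48, 23, 24, 23, 27, 29, 26, 27, 39, 33, 39, 91, 169, 223, 227, 225, 223, 222, 222, 224, 224, 228, 220, 175, 237, 244, 243, 242, 243, 241, 242, 241, 242, 241]
380 303 [21, 19, 37, 88, 133, 121, 40, 21, 37, 35, 28, 66, 159, 224, 226, 227, 224, 222, 222, 222, 223, 225, 218, 172, 196, 244, 244, 242, 242, 242, 241, 241, 241, 242, 240, 243]
386 303 [42, 96, 136, 117, 64, 29, 36, 37, 25, 43, 133, 225, 227, 227, 224, 223, 222, 222, 223, 222, 220, 193, 167, 201, 243, 243, 243, 243, 242, 242, 242, 242, 240, 241, 243, 245]
0 [[380.4, 303.0], [373.6, 295.6], [385.0, 322.2], [381.8, 335.1]]
0.26 [[380.4, 303.0], [373.1, 291.4], [383.2, 320.4], [377.3, 325.8]]
0.52 [[380.4, 303.0], [373.0, 288.0], [381.3, 317.5], [373.2, 315.5]]
```

Near top edge at row 318 means the tilt is still about 30°. Opening the fingers a little does cut the grip, so I'll go on in small steps.

{"fn": "arm_command", "kwargs": {"motion": [[[0, 0, 0, 0, 6.88], [0, 0, 0, 0, 6.88], [0, 0, 0, 0, 6.88], [0, 0, 0, 0, 6.88], [0, 0, 0, 0, 6.88]]]}}

```text
time: 13.15
tool_pos: [509.6, -295.1, 114.8]
tcp_rot: [0.714, 0.7, 0.0, 0.0]
force: [0.0, 0.2, -1.4]
grip_width: 0.807
grip_force: 51.4
```

{"fn": "arm_command", "kwargs": {"motion": [[[0, 0, 0, 0, 6.9], [0, 0, 0, 0, 6.9], [0, 0, 0, 0, 6.9], [0, 0, 0, 0, 6.9], [0, 0, 0, 0, 6.9]]]}}

```text
time: 13.57
tool_pos: [509.6, -295.1, 114.8]
tcp_rot: [0.714, 0.7, 0.0, 0.0]
force: [0.5, -0.6, -2.0]
grip_width: 0.813
grip_force: 42.9
```

```bash
python3 tilt.py
```

```text
[ 509.6 -295.1  114.8] 0.813 42.94468313455582 [ 0.5 -0.6 -2. ] [-0.06 -0.02  0.01]
374 303 [23, 33, 47, 24, 22, 24, 28, 29, 23, 24, 41, 30, 37, 92, 169, 224, 227, 225, 223, 223, 222, 224, 223, 227, 219, 179, 237, 244, 242, 243, 243, 240, 241, 241, 242, 242]
380 303 [24, 20, 35, 91, 132, 121, 38, 20, 41, 36, 25, 68, 162, 223, 226, 226, 224, 222, 220, 222, 222, 225, 216, 169, 201, 244, 243, 242, 243, 242, 241, 241, 241, 242, 240, 242]
386 303 [42, 96, 137, 114, 49, 29, 39, 36, 25, 54, 145, 225, 227, 226, 222, 222, 222, 223, 222, 223, 218, 177, 164, 201, 242, 243, 243, 242, 242, 242, 241, 242, 240, 241, 243, 244]
0 [[380.4, 303.0], [373.6, 295.6], [385.0, 322.1], [381.7, 335.1]]
0.26 [[380.4, 303.0], [373.1, 291.4], [383.2, 320.4], [377.3, 325.8]]
0.52 [[380.4, 303.0], [373.0, 288.0], [381.3, 317.5], [373.2, 315.5]]
```

{"fn": "arm_command", "kwargs": {"motion": [[[0, 0, 0, 0, 6.92], [0, 0, 0, 0, 6.92], [0, 0, 0, 0, 6.94], [0, 0, 0, 0, 6.94], [0, 0, 0, 0, 6.94]]]}}

```text
time: 14.03
tool_pos: [509.6, -295.1, 114.8]
tcp_rot: [0.714, 0.7, 0.0, 0.0]
force: [-0.9, 0.4, -2.2]
grip_width: 0.817
grip_force: 26.7
```

{"fn": "arm_command", "kwargs": {"motion": [[[0, 0, 0, 0, 6.96], [0, 0, 0, 0, 6.96], [0, 0, 0, 0, 6.96], [0, 0, 0, 0, 6.96], [0, 0, 0, 0, 6.96]]]}}

```text
time: 14.45
tool_pos: [509.6, -295.1, 114.8]
tcp_rot: [0.714, 0.7, -0.0, -0.0]
force: [0.8, -0.2, -2.3]
grip_width: 0.818
grip_force: 19.3
```

```bash
python3 tilt.py
```

```text
[ 509.6 -295.1  114.8] 0.818 19.309851676225662 [ 0.8 -0.2 -2.3] [-0.05  0.05  0.02]
374 303 [23, 35, 47, 27, 22, 25, 26, 30, 29, 26, 39, 30, 39, 91, 171, 224, 227, 226, 225, 222, 223, 222, 223, 227, 218, 178, 238, 244, 243, 243, 243, 241, 242, 241, 241, 241]
380 303 [23, 18, 41, 91, 133, 121, 34, 19, 38, 36, 30, 70, 160, 224, 227, 226, 224, 223, 221, 224, 223, 225, 217, 166, 195, 244, 244, 243, 243, 242, 241, 241, 241, 241, 241, 243]
386 303 [41, 97, 141, 124, 50, 29, 40, 35, 28, 55, 146, 226, 228, 226, 224, 223, 221, 222, 221, 224, 216, 177, 165, 202, 243, 243, 243, 243, 241, 241, 241, 241, 240, 242, 243, 244]
0 [[380.4, 303.0], [373.6, 295.6], [385.0, 322.1], [381.7, 335.1]]
0.26 [[380.4, 303.0], [373.1, 291.4], [383.2, 320.4], [377.3, 325.8]]
0.52 [[380.4, 303.0], [373.0, 288.0], [381.3, 317.5], [373.2, 315.5]]
```

The tilt is frictionally held even at 19 N. I'll touch the low edge on the floor, then arc the handle about that edge (+y) with this light grip.

{"fn": "arm_command", "kwargs": {"motion": [[[0, 0, 0.2, 0, 6.96], [0, 0, 0.4, 0, 6.96], [0, 0, 0.6, 0, 6.96], [0, 0, 0.7, 0, 6.96], [0, 0, 0.7, 0, 6.96]]]}}

```text
time: 14.92
tool_pos: [509.6, -296.0, 109.0]
tcp_rot: [0.714, 0.7, -0.001, 0.001]
force: [-4.0, -0.8, 8.2]
grip_width: 0.816
grip_force: 20.0
```

{"fn": "arm_command", "kwargs": {"motion": [[[0.4, 0, -0.08, 0, 6.96], [0.8, 0, -0.12, 0, 6.96], [1.2, 0, -0.15, 0, 6.96], [1.6, 0, -0.17, 0, 6.96], [1.86, 0, -0.18, 0, 6.96]]]}}

```text
time: 15.33
tool_pos: [510.0, -276.8, 110.3]
tcp_rot: [0.714, 0.7, -0.0, 0.001]
force: [-2.7, -1.8, 5.5]
grip_width: 0.814
grip_force: 17.7
```

```bash
python3 tilt.py
```

```text
[ 510.  -276.8  110.3] 0.814 17.71975977346301 [-2.7 -1.8  5.5] [-0.39  0.58 -0.06]
371 297 [27, 34, 30, 23, 21, 24, 32, 25, 23, 28, 38, 30, 40, 98, 181, 236, 234, 232, 233, 234, 233, 233, 232, 233, 234, 236, 230, 109, 162, 246, 243, 241, 242, 243, 242, 242]
377 297 [23, 25, 66, 128, 140, 125, 35, 24, 38, 34, 26, 76, 174, 237, 236, 233, 233, 234, 233, 232, 232, 232, 232, 235, 231, 152, 144, 239, 243, 241, 241, 243, 242, 243, 243, 243]
383 297 [64, 132, 142, 130, 68, 33, 35, 35, 28, 54, 152, 236, 236, 233, 233, 234, 232, 233, 231, 230, 231, 233, 236, 225, 112, 168, 244, 241, 241, 241, 242, 242, 243, 243, 242, 241]
0 [[377.3, 297.0], [370.8, 289.9], [381.9, 315.8], [378.8, 328.9]]
0.26 [[377.3, 297.0], [370.3, 285.8], [380.2, 314.1], [374.5, 319.9]]
0.52 [[377.3, 297.0], [370.1, 282.4], [378.3, 311.3], [370.5, 309.8]]
```

It is turning: the near edge is now at row 314, a tilt of about 0.28 rad. I'll continue the arc.

{"fn": "arm_command", "kwargs": {"motion": [[[0.4, 0, 0, 0, 6.96], [0.8, 0, 0.03, 0, 6.96], [1.2, 0, 0.08, 0, 6.96], [1.6, 0, 0.14, 0, 6.96], [1.8, 0, 0.18, 0, 6.96]]]}}

```text
time: 15.8
tool_pos: [510.3, -258.3, 108.3]
tcp_rot: [0.714, 0.7, -0.0, 0.0]
force: [-2.4, -1.2, 7.2]
grip_width: 0.818
grip_force: 18.3
```

{"fn": "arm_command", "kwargs": {"motion": [[[0.4, 0, 0.09, 0, 6.96], [0.8, 0, 0.18, 0, 6.96], [1.2, 0, 0.3, 0, 6.96], [1.5, 0, 0.4, 0, 6.96], [1.5, 0, 0.4, 0, 6.96]]]}}

```text
time: 16.22
tool_pos: [511.5, -246.6, 107.6]
tcp_rot: [0.714, 0.7, -0.002, 0.005]
force: [-9.1, -10.5, 23.9]
grip_width: 0.816
grip_force: 21.1
```

```bash
python3 tilt.py
```

```text
[ 511.5 -246.6  107.6] 0.816 21.053229700773954 [ -9.1 -10.5  23.9] [-1.8   1.74  0.09]
367 286 [21, 24, 23, 28, 25, 32, 38, 44, 22, 32, 39, 28, 21, 65, 163, 232, 230, 226, 225, 226, 223, 226, 227, 225, 224, 222, 223, 228, 229, 218, 131, 108, 113, 115, 112, 109]
373 286 [21, 38, 91, 143, 145, 133, 56, 29, 38, 34, 24, 31, 94, 172, 232, 228, 226, 227, 226, 227, 227, 226, 225, 222, 225, 225, 229, 226, 174, 115, 110, 114, 113, 113, 112, 114]
379 286 [70, 140, 144, 138, 84, 32, 36, 39, 26, 19, 66, 164, 222, 230, 226, 227, 226, 226, 228, 226, 225, 226, 224, 227, 228, 230, 218, 140, 114, 111, 113, 112, 115, 112, 108, 125]
0 [[373.1, 286.3], [366.9, 279.9], [377.5, 304.7], [374.7, 318.1]]
0.26 [[373.1, 286.3], [366.3, 275.8], [375.9, 303.2], [370.6, 309.5]]
0.52 [[373.1, 286.3], [366.1, 272.3], [374.1, 300.6], [366.7, 299.8]]
```

The side wall of the tray (y ≈ -209) is now too close. The lid is nearly upright, so I'll firm the grip, lift 2 cm and shift it -y back to the tray's middle.

{"fn": "arm_command", "kwargs": {"motion": [[[0, 0, -0.2, 0, 6.85], [0, 0, -0.4, 0, 6.85], [0, 0, -1, 0, 6.85], [0, 0, -2, 0, 6.85], [0, 0, -2.4, 0, 6.85]]], "grip_force": 40}}

```text
time: 16.68
tool_pos: [510.9, -243.3, 128.9]
tcp_rot: [0.714, 0.7, 0.0, 0.0]
force: [0.0, -0.7, -1.1]
grip_width: 0.81
grip_force: 44.6
```

{"fn": "arm_command", "kwargs": {"motion": [[[-1, 0, 0, 0, 6.85], [-2, 0, 0, 0, 6.85], [-3, 0, 0, 0, 6.85], [-4, 0, 0, 0, 6.85], [-4.2, 0, 0, 0, 6.85]]]}}

```text
time: 17.1
tool_pos: [509.4, -287.6, 127.4]
tcp_rot: [0.715, 0.699, -0.0, -0.0]
force: [-0.5, -0.5, -1.1]
grip_width: 0.811
grip_force: 44.5
```

```bash
python3 tilt.py; python3 - <<'E'
from workcell import arm
import cv2
d=arm.get_image("side")["color"][230:370,300:440,::-1];cv2.imwrite("pics/p7.png",cv2.resize(d,None,fx=4,fy=4,interpolation=2))
E
```

```text
[ 509.4 -287.6  127.4] 0.811 44.54447574913502 [-0.5 -0.5 -1.1] [ 0.01 -0.04  0.02]
373 297 [22, 34, 49, 24, 19, 23, 29, 29, 24, 26, 39, 39, 25, 27, 80, 174, 233, 229, 226, 228, 226, 225, 227, 227, 227, 224, 224, 227, 227, 228, 221, 139, 110, 110, 114, 111]
380 297 [22, 22, 44, 99, 144, 137, 69, 21, 28, 39, 25, 21, 69, 168, 233, 228, 226, 227, 226, 226, 227, 228, 227, 226, 225, 226, 226, 230, 227, 172, 113, 110, 112, 112, 114, 112]
386 297 [42, 91, 144, 141, 104, 30, 29, 38, 32, 20, 44, 139, 234, 230, 226, 227, 228, 226, 227, 228, 226, 226, 226, 225, 226, 227, 231, 213, 122, 108, 109, 111, 112, 111, 111, 112]
0 [[379.6, 297.6], [372.9, 290.4], [384.2, 316.8], [381.0, 330.1]]
0.26 [[379.6, 297.6], [372.3, 286.2], [382.5, 315.1], [376.6, 320.9]]
0.52 [[379.6, 297.6], [372.2, 282.7], [380.5, 312.2], [372.5, 310.6]]
```

View pics/p7.png

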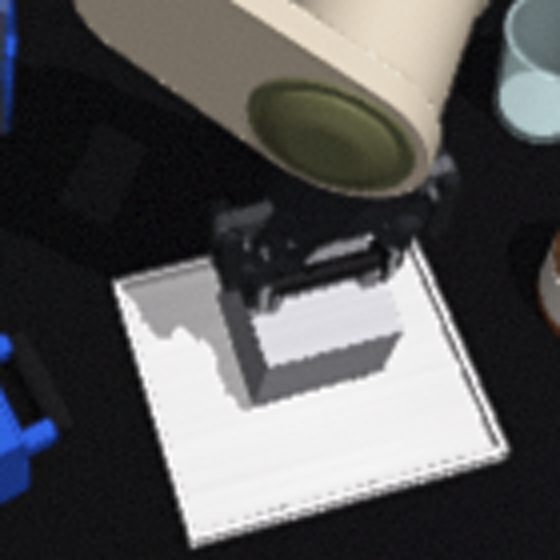

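The picture shows the lid nearly upright over the tray's middle: top face at (325,325), front face down to (255,405). I'll lower it with a light grip so the rim aligns on the floor.

{"fn": "arm_command", "kwargs": {"motion": [[[0, 0, 0.5, 0, 6.9], [0, 0, 1, 0, 6.9], [0, 0, 1.4, 0, 6.94], [0, 0, 1.7, 0, 6.95], [0, 0, 1.8, 0, 6.95]]], "grip_force": 20}}

```text
time: 17.62
tool_pos: [509.6, -285.1, 109.0]
tcp_rot: [0.714, 0.7, -0.0, -0.001]
force: [-0.8, 0.2, -1.7]
grip_width: 0.814
grip_force: 23.8
```

{"fn": "arm_command", "kwargs": {"motion": [[[0, 0, 0.1, 0, 6.95], [0, 0, 0.2, 0, 6.95], [0, 0, 0.2, 0, 6.95], [0, 0, 0.2, 0, 6.95], [0, 0, 0.2, 0, 6.95]]]}}

```text
time: 18.03
tool_pos: [509.8, -285.6, 107.9]
tcp_rot: [0.714, 0.7, 0.0, 0.0]
force: [0.5, -0.9, -2.0]
grip_width: 0.813
grip_force: 23.8
```

```bash
python3 tilt.py; python3 - <<'E'
from workcell import arm
g=arm.get_image("side")["color"].max(2)
for c in(374,380,386): print(c,g[315:345,c].tolist())
E
```

```text
[ 509.8 -285.6  107.9] 0.813 23.840568959712982 [ 0.5 -0.9 -2. ] [0.04 0.   0.02]
373 300 [23, 28, 29, 24, 24, 24, 23, 29, 27, 26, 34, 39, 23, 37, 126, 224, 232, 227, 227, 227, 226, 226, 226, 227, 226, 225, 226, 227, 227, 232, 224, 137, 111, 111, 109, 111]
379 300 [24, 22, 31, 79, 142, 138, 77, 25, 25, 39, 28, 22, 73, 175, 233, 229, 226, 227, 226, 227, 228, 228, 227, 226, 224, 226, 227, 230, 221, 133, 107, 112, 111, 112, 114, 110]
385 300 [27, 72, 144, 151, 126, 43, 29, 38, 31, 22, 38, 111, 193, 230, 227, 226, 228, 227, 227, 227, 226, 226, 224, 225, 227, 228, 227, 201, 126, 110, 109, 110, 110, 111, 108, 130]
0 [[378.6, 300.8], [372.0, 293.5], [383.2, 319.6], [380.1, 332.6]]
0.26 [[378.6, 300.8], [371.5, 289.4], [381.4, 317.9], [375.7, 323.5]]
0.52 [[378.6, 300.8], [371.3, 285.9], [379.5, 315.1], [371.7, 313.3]]
374 [226, 227, 225, 226, 226, 229, 227, 200, 124, 110, 109, 111, 110, 112, 107, 131, 221, 247, 245, 244, 242, 243, 243, 242, 242, 241, 241, 242, 241, 240]
380 [225, 226, 226, 226, 230, 221, 150, 111, 110, 111, 112, 110, 111, 107, 160, 247, 245, 244, 243, 243, 244, 242, 243, 242, 242, 242, 242, 242, 240, 241]
386 [227, 227, 229, 220, 144, 109, 108, 110, 112, 110, 112, 105, 153, 243, 246, 245, 244, 242, 243, 242, 242, 242, 242, 241, 241, 243, 242, 241, 243, 244]
```

Tilt is still about 0.16 rad (front face 8 px instead of 13). I'll touch down, then finish the arc.

{"fn": "arm_command", "kwargs": {"motion": [[[0, 0, 0.1, 0, 6.95], [0, 0, 0.2, 0, 6.95], [0, 0, 0.3, 0, 6.95], [0, 0, 0.3, 0, 6.95], [0, 0, 0.3, 0, 6.95]]]}}

```text
time: 18.55
tool_pos: [509.8, -285.5, 105.2]
tcp_rot: [0.714, 0.7, 0.0, 0.0]
force: [-1.6, 1.1, 3.9]
grip_width: 0.815
grip_force: 24.0
```

{"fn": "arm_command", "kwargs": {"motion": [[[0.35, 0, 0.06, 0, 6.95], [0.7, 0, 0.13, 0, 6.95], [1.05, 0, 0.22, 0, 6.95], [1.4, 0, 0.32, 0, 6.95], [1.6, 0, 0.4, 0, 6.95]]]}}

```text
time: 18.97
tool_pos: [510.4, -269.7, 101.5]
tcp_rot: [0.714, 0.7, -0.0, 0.001]
force: [-3.4, -7.1, 18.7]
grip_width: 0.814
grip_force: 25.5
```

```bash
python3 tilt.py; python3 - <<'E'
from workcell import arm
g=arm.get_image("side")["color"].max(2)
for c in(374,380,386): print(c,g[305:340,c].tolist())
E
```

```text
[ 510.4 -269.7  101.5] 0.814 25.52801840007305 [-3.4 -7.1 18.7] [-1.27  0.84  0.03]
370 296 [22, 30, 40, 26, 25, 23, 30, 27, 25, 33, 33, 26, 20, 58, 148, 205, 224, 220, 217, 218, 218, 215, 216, 219, 217, 216, 216, 215, 220, 224, 221, 160, 128, 124, 125, 128]
376 296 [23, 26, 64, 125, 136, 118, 36, 19, 37, 31, 19, 31, 90, 164, 218, 221, 216, 216, 220, 216, 219, 217, 219, 215, 215, 214, 217, 221, 210, 136, 123, 124, 122, 128, 126, 126]
382 296 [50, 113, 136, 122, 66, 31, 34, 31, 22, 18, 63, 153, 216, 224, 219, 218, 220, 218, 218, 220, 218, 215, 215, 215, 217, 220, 217, 187, 136, 125, 125, 127, 126, 125, 126, 127]
0 [[376.0, 296.1], [369.6, 289.1], [380.5, 314.7], [377.6, 327.7]]
0.26 [[376.0, 296.1], [369.1, 285.1], [378.8, 313.0], [373.3, 318.8]]
0.52 [[376.0, 296.1], [368.9, 281.6], [377.0, 310.3], [369.4, 308.8]]
374 [217, 218, 216, 217, 221, 218, 218, 215, 216, 217, 218, 225, 218, 141, 122, 127, 123, 125, 125, 125, 123, 125, 123, 111, 155, 244, 244, 244, 244, 244, 242, 244, 243, 242, 243]
380 [220, 216, 220, 219, 216, 215, 216, 218, 218, 223, 217, 139, 123, 124, 124, 125, 126, 125, 125, 127, 125, 116, 149, 240, 243, 244, 243, 244, 243, 243, 244, 242, 243, 242, 242]
386 [219, 220, 218, 219, 217, 218, 218, 222, 214, 170, 125, 122, 122, 125, 124, 125, 127, 126, 125, 118, 118, 194, 242, 243, 243, 244, 243, 241, 243, 242, 242, 242, 242, 242, 241]
```

The front face is 11 px and force is rising, so the rim is about flat on the floor. I'll ease the pressure and open gently.

{"fn": "arm_command", "kwargs": {"motion": [[[0, 0, -0.1, 0, 6.95], [0, 0, -0.2, 0, 6.95], [0, 0, -0.2, 0, 6.97], [0, 0, -0.2, 0, 6.99], [0, 0, -0.2, 0, 7.02]]]}}

```text
time: 19.48
tool_pos: [510.0, -269.3, 102.6]
tcp_rot: [0.714, 0.7, 0.0, -0.0]
force: [-0.1, 0.2, -0.3]
grip_width: 0.821
grip_force: 0.2
```

{"fn": "arm_command", "kwargs": {"motion": [[[0, 0, 0, 0, 7.1], [0, 0, 0, 0, 7.2], [0, 0, 0, 0, 7.4], [0, 0, 0, 0, 7.8], [0, 0, 0, 0, 8.54]]]}}

```text
time: 19.9
tool_pos: [510.1, -269.6, 102.8]
tcp_rot: [0.714, 0.7, 0.0, 0.0]
force: [1.1, 0.0, -0.9]
grip_width: 1.0
grip_force: 0.0
```

```bash
python3 tilt.py; python3 - <<'E'
from workcell import arm
g=arm.get_image("side")["color"].max(2)
for c in(374,380,386): print(c,g[305:340,c].tolist())
E
```

```text
[ 510.1 -269.6  102.8] 1.0 0.0 [ 1.1  0.  -0.9] [-0.06  0.02 -0.05]
370 295 [23, 23, 26, 22, 24, 21, 41, 67, 38, 22, 36, 33, 21, 26, 77, 161, 216, 223, 220, 217, 217, 216, 215, 219, 217, 218, 215, 214, 217, 221, 226, 217, 133, 121, 125, 126]
376 295 [22, 19, 38, 86, 134, 128, 78, 26, 23, 37, 26, 18, 48, 134, 214, 225, 221, 217, 218, 218, 216, 219, 219, 216, 215, 215, 217, 219, 224, 222, 161, 124, 124, 125, 126, 123]
382 295 [26, 67, 134, 135, 120, 37, 30, 36, 32, 25, 31, 84, 159, 219, 224, 220, 217, 219, 218, 220, 219, 215, 216, 216, 218, 219, 221, 211, 147, 120, 123, 126, 125, 124, 125, 123]
0 [[375.9, 295.8], [369.6, 288.9], [380.4, 314.4], [377.5, 327.4]]
0.26 [[375.9, 295.8], [369.0, 284.8], [378.7, 312.7], [373.2, 318.5]]
0.52 [[375.9, 295.8], [368.9, 281.3], [376.9, 310.0], [369.3, 308.6]]
374 [216, 219, 218, 217, 220, 220, 217, 215, 216, 218, 218, 221, 192, 128, 123, 124, 127, 123, 125, 123, 123, 127, 120, 109, 163, 244, 243, 244, 244, 244, 242, 243, 243, 243, 242]
380 [220, 216, 220, 217, 216, 216, 214, 218, 218, 223, 212, 147, 122, 124, 126, 122, 126, 124, 125, 126, 125, 111, 150, 243, 243, 243, 243, 244, 243, 243, 244, 242, 243, 242, 242]
386 [219, 220, 218, 217, 217, 217, 218, 221, 209, 134, 121, 125, 125, 125, 122, 125, 125, 128, 124, 115, 127, 216, 242, 242, 244, 244, 244, 242, 243, 243, 242, 242, 242, 241, 242]
```

Released, with almost no further motion on release. I'll raise the gripper clear and check the lid in both views.

{"fn": "arm_command", "kwargs": {"motion": [[[0, 0, -1.5, 0, 8.54], [0, 0, -4, 0, 8.54], [0, 0, -8, 0, 8.54], [0, 0, -12, 0, 8.54], [0, 0, -15, 0, 8.54]]]}}

```text
time: 20.42
tool_pos: [510.2, -269.6, 256.2]
tcp_rot: [0.714, 0.7, 0.0, 0.001]
force: [0.5, -0.3, 0.2]
grip_width: 1.005
grip_force: 0.0
```

{"fn": "arm_command", "kwargs": {"motion": [[[0, -4, 0, 0, 8.54], [0, -8, 0, 0, 8.54], [0, -12, 0, 0, 8.54], [0, -15, 0, 0, 8.54], [0, -15, 0, 0, 8.54]]]}}

```text
time: 20.83
tool_pos: [356.6, -266.1, 253.1]
tcp_rot: [0.715, 0.699, -0.0, -0.0]
force: [-0.3, -0.4, 0.3]
grip_width: 0.999
grip_force: 0.0
```

```bash
python3 - <<'E'
from h import *
from workcell import arm
s=arm.get_image("side");t=arm.get_image("top")
for n,d in(("side",s),("top",t)):
    g=cv2.cvtColor(d["color"],cv2.COLOR_RGB2GRAY).astype(int)
    q=proj(d,[[510,-270,77],[510,-270,133-28],[552,-305,77],[468,-305,77],[468,-235,77],[552,-235,77],[552,-305,4],[468,-305,4]]);print(n,q.round(1).tolist())
    a=q[:,0].min().astype(int)-4,q[:,1].min().astype(int)-4;b=q[:,0].max().astype(int)+5,q[:,1].max().astype(int)+5
    print(a); 
    for r in range(a[1],b[1]): print(r,' '.join('%3d'%z for z in g[r,a[0]:b[0]]))
cv2.imwrite("pics/p8.png",cv2.resize(np.hstack([s["color"][130:370,300:460],t["color"][100:340,310:490]])[:,:,::-1],None,fx=2.3,fy=2.3,interpolation=2))
E
```

```text
side [[374.9, 301.3], [376.0, 295.7], [396.9, 309.4], [363.8, 319.4], [353.6, 293.4], [385.4, 284.3], [393.1, 322.6], [361.8, 332.3]]
(np.int64(349), np.int64(280))
280  20  18  20  15  21  23  17  17  22  23  20  22  22  18  18  18  18  21  18  20  22  20  18  20  22  17  19  19  21  18  20  19  22  18  20  20  17  19  17  19  23  20  22  19  20  19  22  14  16  18  20  18
281  20  20  20  20  19  20  19  18  20  21  16  20  20  22  22  20  19  19  20  19  18  22  20  21  18  18  20  23  21  21  18  16  19  21  23  17  20  19  17  16  22  22  18  19  16  14  20  23  33  37  49  40
282  19  18  18  19  19  20  19  21  20  24  20  21  22  17  19  19  18  19  19  22  18  19  21  17  22  21  21  17  19  22  18  21  20  20  19  20  17  20  19  16  14  17  17  23  31  36  53  93 139 150 130 118
283  19  17  19  22  21  16  19  17  21  22  20  21  17  21  19  20  20  21  19  21  23  15  20  19  20  19  17  21  22  19  18  19  18  19  18  16  17  15  18  24  33  36  58  90 139 148 168 191 243 245 187 211
284  20  22  16  19  20  20  18  20  21  21  18  18  22  18  18  18  21  18  22  20  18
[... 17148 characters left out ...]
  98 101 103 102 104 112 130 134 136 143 157 171 189 206 217 222 226 230 237 240 242 241 239
226 145 151 148 143 140 140 141 139 139 139 132 133 134 131 133 134 135 141 156 178 198 209 210 215 221 225 231 236 238 239 240 240 241 241 242 241 240
227 189 204 191 182 182 179 179 179 178 179 177 178 177 178 176 176 177 191 212 227 235 238 239 238 240 239 241 242 242 242 242 242 241 242 241 241 239
228 230 232 228 224 223 224 225 225 223 224 224 224 224 225 225 223 224 228 236 240 242 241 242 242 242 242 241 242 242 242 242 241 241 242 241 241 239
229 240 240 240 239 240 239 239 240 239 239 239 240 240 240 239 240 239 240 241 243 242 242 242 242 242 241 242 242 242 242 241 241 241 241 241 242 239
```

Corner pixels match an upright lid on the tray floor within about 1.5 px: near top corner (363,320) and bottom (362,332), against predictions of (364,319) and (362,332). It sits about 20 mm from the tray centre. Handing in.

```bash
python3 -c "
from workcell import arm
print(arm.job_done())"
```

```text
the job is handed in; nothing more can be done
None
```

I pushed the gate home with its catch up and drew the lid off. It stands released and upright on the tray floor, with the canister left in its seat. I handed the job in, but no verdict came back.

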